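Slide a casting mould under the injector bridge and latch it

ROBOT

A 6-joint arm with a two-finger parallel gripper is mounted at the origin on the work surface. World frame = base frame: x ahead of the robot, y to its left, z up, the work surface at z = 0. Lengths are in m, angles in rad, forces in N, time in s.
With the tool pointing down it reaches from about 0.3 to 0.75 m from the base axis. Payload 8.5 kg.
Tool frame: the origin (TCP) lies midway between the tips of the shut fingers; the grasp point (between the pads) lies 19 mm behind it; z points along the fingers, y is the line along which they close (so a half turn about z gives the same grasp; the last joint's range is limited). The gripper opens to 88 mm and grips with 3 to 60 N. Pads are 18 mm wide; open, the fingers measure 123 mm over their backs; the gripper's body (75 mm by 187 mm) begins 45 mm behind the grasp point.
Start: joints at [1.123, 0.381, 1.297, -0, 1.464, -0.215], TCP at [0.127, 0.535, 0.239] pointing down, gripper open.
Joint ranges: [-3.11, 3.11], [-0.89, 2.33], [0.22, 2.48], [-1.42, 4.56], [0.17, 2.85], [-2.88, 2.88]. Speed limits (rad/s): [2.39, 2.39, 3.14, 3.14, 3.14, 3.14].

INTERFACE

Orientations are given as [roll, pitch, yaw] about the fixed x, y, z axes, in that order (R = Rz(yaw) Ry(pitch) Rx(roll)).
In Python, from rig import get_obs, read_camera, camera_params, sign_off gives the robot as it stands.
- The arm moves only by the shell command python3 -m crank 'ROWS' [FORCE]. ROWS is JSON, a list of rows, each a list of 7 numbers: the shift along the tool's x, y, z each as a share of 30 mm, from -1 to 1, then the turn, a rotation vector about the tool's x, y, z each as a share of 8 degrees, from -1 to 1, then the opening, from 0 (shut) to 1 (fully open). In form: [[x, y, z, wx, wy, wz, claw], ...]. A call has exactly 10 rows; each row shifts and turns the commanded pose from where the row before left it, along the tool's axes as they then stand; what a row does not reach is not made up. A row lasts 1/10 s, in which the tool goes at most 50 mm and 8.59 degrees, less where a joint would pass 70% of its speed; a pose out of reach is approached as far as the arm can. A call with a number of a shift or a turn outside -1 to 1 is refused whole. A call with a gripper value outside its range is refused whole. The fingers move at their own pace and stop on an object; FORCE is the grip in N (left out, the last holds). Time passes only in rows, so rows that do not move let the fingers close, or fill a call up. It gives the time, the measured TCP pose, the force, the opening and the grip force at its end, in the units of the state.
- get_obs(): the state, without advancing time (a new reading comes with each control period).
- read_camera(name): name is "scene" or "top" or "wrist"; returns the picture (400x640x3 uint8, blue, green, red); there is no depth.
- camera_params(name): a dict with "K" (3x3 intrinsics, pixels), "rvec" (rotation vector, rad) and "tvec" (3), from world to camera coordinates, as OpenCV has them; the wrist camera has in their place "tool_from_camera" (4x4, takes a point from camera to tool coordinates, whose origin is the TCP and whose axes are the flange's). Camera axes: x right, y down, z forward; pixel columns grow to the right and rows downward; lengths in m; the calibration is good to about 2 mm. A picture is of the moment at which its call begins: read the wrist's pose just before it. camera_params takes no time and is no camera call.
- sign_off(): hands the job in; it is judged then, once.
The state is a dict: "t": time; "q": joint angles; "joint_vel": joint speeds; "joint_efforts": joint torques, N m; "tool_pos": TCP position; "eef_rot": TCP orientation; "ft_force": force on the tool from outside, world axes, zero at the start; "moment": the same for the moment, N m; "grip_width": finger opening in m; "grip_force": force on a finger pad.
Only numpy, scipy, OpenCV 4.12 (cv2) and the standard library are available. Lean on these libraries where they do the work, as an engineer would, in place of code of your own. Each camera call takes 0.05 s, during which the arm holds its last target. There are 200 camera calls.

TASK

Push the framed orange mould flat along the bench, under the low blue bridge, until its leading edge sits flush against the end stop behind the bridge. Then push the red knob so that the latch bar slides fully across behind the mould. Only push: the mould must stay flat on the bench, never lifted or tipped, and everything else on the bench must be left where it stands.

Things in the scene. Friction and masses are not known exactly. Their poses are not given: they have to be found in the camera images.
- station: Fixed blue bridge, seen from above a bar 152 x 36 mm. Origin on the bench under its middle; x = direction the mould slides in (roughly to the robot's right), y = across (roughly away from the robot), z up. Crossbar x -18 to +18, underside 24, top 40 mm above the bench; nozzle on top reaches 62. Posts and 14 mm high side rails behind leave a lane 112 mm wide, y -56 to +56. Lane floor = bare bench.
- mouth (a point): Entry of the lane, on the bench, at station (-46, 0, 0) mm. Two flared steel wings, 14 mm high, narrow the lane from about 137 mm wide here to 112 mm at the bridge. Axes as the station's.
- stop (a point): Middle of the end stop's face, at station (60, 0, 7) mm: a dark bar across the lane behind the bridge, 14 mm high. Its face looks to station -x. Axes as the station's.
- mould: Loose, rigid flat mould: aluminium frame with orange filling, 120 (its x) x 100 (its y) x 20 mm high, 0.3 to 0.65 kg. Origin: centre of its underside. Starts on open bench before the bridge, centre at station x -205 to -170 mm, up to 25 mm off sideways and turned up to 15 degrees from the lane. Home: centre at station x = 0, trailing edge at x = -60.
- latch (a joint): Travel of the latch bar, m: 0 open, 0.037 fully closed (hard end); starts at 0 to 0.008. Slides to station -y with 2 to 3 N and stays where left. Bar 11 mm wide, 4 to 14 mm above the bench, at station x = -71 mm: 5 mm behind a mould that is home. Tip at station y +60 (open, just outside the lane) to +23 (closed). Its bracket, 20 mm high, stands at x -82 to -60, y +64 to +76.
- latch_knob (a point): Axis of the latch's upright red round knob, 30 mm above the bench. Knob 12 mm in diameter, 14 to 44 mm above the bench, at the bar's outer end: station x = -71 mm, y = +117 (open) to +80 (closed). Push its outer side towards the lane (station -y); the space outside it is free.
- mould_orange: Bystander: loose orange and yellow rubber mould block, 72 x 48 x 24 mm; origin at the centre of its underside. Leave it where it stands.
- mould_green: Bystander: loose green and orange rubber mould block, 66 x 46 x 26 mm; origin at the centre of its underside. Leave it where it stands.
- sprue: Bystander: small brass cone, 36 mm across, 34 mm high; origin at the centre of its underside. Leave it where it stands.
- talc: Bystander: white upright bottle, 52 mm across, 140 mm high; origin at the centre of its underside. Leave it where it stands.
- jar: Bystander: small amber jar with black cap, 48 mm across, 50 mm high; origin at the centre of its underside. Leave it where it stands.
- driver: Bystander: red-handled screwdriver lying on the bench, 150 mm long; origin at the centre of its underside. Leave it where it stands.
There are look-alikes about, which are no part of the job. Several things have the shape of the mould; the one meant has the colours described above.

How it is judged:
On the way, in this order (a step that is already met when the one before it is completed fails the run):
1. the mould is home under the bridge, flush against the stop, with the latch still open (x of mould in the frame of station above -0.004 m and y of mould in the frame of station between -0.009 and 0.009 m and angle between the x axis of mould and the x axis of station, either way round below 0.06 rad and value of joint latch below 0.02 m), for 0.2 s.
2. the latch bar is fully across behind the mould (value of joint latch above 0.033 m), for 0.2 s.
At the end, for the whole second after the job is handed in: The mould lies flat and still under the bridge, within 4 mm of the end stop, within 9 mm of the lane's middle and 3.4 degrees of its direction, and the latch is closed to more than 33 of its 37 mm (x of mould in the frame of station above -0.004 m and y of mould in the frame of station between -0.009 and 0.009 m and angle between the x axis of mould and the x axis of station, either way round below 0.06 rad and value of joint latch above 0.033 m and angle between mould's own z axis and vertical below 0.03 rad and height (world z) of mould below 0.004 m and linear speed of mould below 0.01 m/s); the robot touches nothing.
It fails at once if the mould is lifted off the bench (more than 6 mm) (height (world z) of mould above 0.006 m).
It fails at once if the mould is tipped (more than 4.6 degrees) (angle between mould's own z axis and vertical above 0.08 rad).
It fails at once if another thing on the bench is moved by more than 15 mm (distance of any of mould_orange, mould_green, sprue, talc, jar, driver from where it was at the start of the episode above 0.015 m).
It also fails if it takes over 64 s, if anything falls off the work surface, if the arm or the gripper's body presses on something with over 40 N, if the wrist force passes 120 N, or if a joint passes its speed limit or range.

## Working session

There is one attempt and no reset: what is moved stays moved. The work goes in short steps, Python scripts to look and compute and a shell command to move; the robot and the scene stay as the last step left them, time stands still between calls to the robot, and variables do not carry over. Pictures are saved under pics/ and viewed, at most 13 in all, crops included, and the job is handed in when it is done.

```bash
ls; mkdir -p pics
python3 - <<'E'
from rig import *
import cv2
o=get_obs();print({k:o[k] for k in('t','tool_pos','eef_rot','grip_width')})
for n in('top','scene'):
    cv2.imwrite(f'pics/{n}0.png',read_camera(n)); p=camera_params(n); print(n,p)
print(camera_params('wrist'))
E
```

```text
pics
{'t': 0.0, 'tool_pos': array([0.12675978, 0.53491243, 0.23815178]), 'eef_rot': array([-3.14022276e+00, -2.95514378e-04,  2.90884654e+00]), 'grip_width': 0.08812923212888746}
top {'K': array([[390.74944664,   0.        , 325.69408926],
       [  0.        , 390.74944664, 199.14974968],
       [  0.        ,   0.        ,   1.        ]]), 'rvec': array([ 2.11774212, -2.14179268,  0.16686754]), 'tvec': array([-0.0155113 ,  0.472177  ,  1.05469888])}
scene {'K': array([[398.8562287 ,   0.        , 322.3685268 ],
       [  0.        , 398.8562287 , 198.88127745],
       [  0.        ,   0.        ,   1.        ]]), 'rvec': array([ 2.08660384,  0.91446009, -0.45943395]), 'tvec': array([-0.29706828, -0.19558785,  1.3163413 ])}
{'K': array([[347.28154066,   0.        , 316.85393959],
       [  0.        , 347.28154066, 200.09003654],
       [  0.        ,   0.        ,   1.        ]]), 'tool_from_camera': array([[ 1.38952877e-03, -9.55950251e-01, -2.93525444e-01,
         7.66737535e-02],
       [ 9.99998805e-01,  1.52705709e-03, -2.39377881e-04,
         7.61006854e-04],
       [ 6.77063455e-04, -2.93524761e-01,  9.55951231e-01,
        -1.44940702e-01],
       [ 0.00000000e+00,  0.00000000e+00,  0.00000000e+00,
         1.00000000e+00]])}
```

View pics/top0.png

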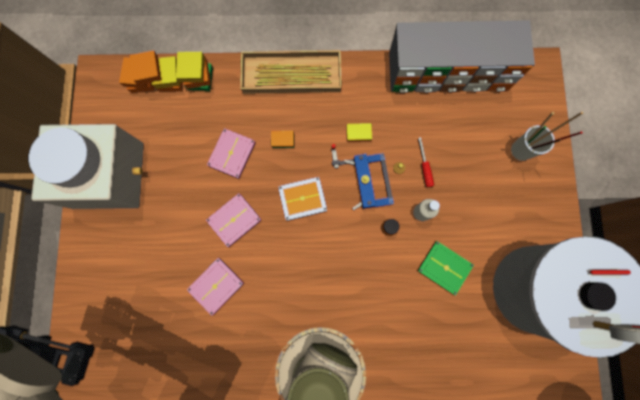

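View pics/scene0.png

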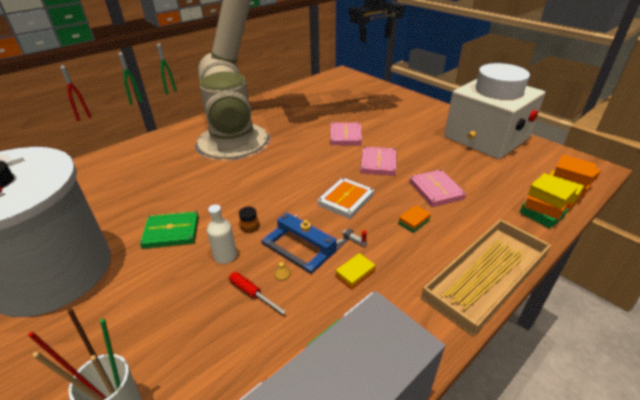

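The top view shows the mould at about (302,198), the bridge at (366,181) and the red knob at (334,148). Next I take an enlarged crop and mask measurements.

```bash
cat > h.py <<'E'
import numpy as np, cv2
from rig import *
def cam(n,obs=None):
    p=camera_params(n)
    if n=='wrist':
        from scipy.spatial.transform import Rotation as R
        o=obs or get_obs(); T=np.eye(4); T[:3,:3]=R.from_euler('xyz',o['eef_rot']).as_matrix(); T[:3,3]=o['tool_pos']
        M=T@p['tool_from_camera']; return p['K'],M[:3,:3],M[:3,3]
    r=cv2.Rodrigues(p['rvec'])[0]; return p['K'],r.T,-r.T@p['tvec']
def ray(c,uv,z):
    K,R,C=c; uv=np.atleast_2d(np.asarray(uv,float))
    d=(R@np.linalg.inv(K)@np.c_[uv,np.ones(len(uv))].T).T
    return C+d*((z-C[2])/d[:,2])[:,None]
def proj(c,P):
    K,R,C=c; q=(np.atleast_2d(P)-C)@R@K.T; return q[:,:2]/q[:,2:]
def mask(im,lo,hi):
    return cv2.inRange(cv2.cvtColor(im,cv2.COLOR_BGR2HSV),lo,hi)
def big(m):
    c=cv2.findContours(m,cv2.RETR_EXTERNAL,cv2.CHAIN_APPROX_NONE)[0]
    return sorted(c,key=cv2.contourArea)[::-1]
E
python3 - <<'E'
from h import *
im=cv2.imread('pics/top0.png');c=cam('top')
cv2.imwrite('pics/top0c.png',cv2.resize(im[120:245,260:450],None,fx=4,fy=4,interpolation=cv2.INTER_CUBIC))
w=im[170:230,270:335]
for name,m,z in(('orange',mask(w,(8,140,120),(25,255,255)),.02),):
    k=big(m)[0]; P=ray(c,k[:,0]+[270,170],z)[:,:2].astype(np.float32); print(name,cv2.minAreaRect(P))
m=mask(im,(0,0,150),(180,70,255)); m2=np.zeros_like(m); m2[170:230,270:335]=m[170:230,270:335]
P=ray(c,big(m2)[0][:,0],.02)[:,:2].astype(np.float32); print('frame',cv2.minAreaRect(P))
m=mask(im,(100,120,60),(130,255,255)); m2=np.zeros_like(m); m2[120:245,330:420]=m[120:245,330:420]
k=big(m2)[0];P=ray(c,k[:,0],.04)[:,:2].astype(np.float32); print('blue',cv2.minAreaRect(P),cv2.contourArea(k))
m=mask(im,(0,150,100),(6,255,255)); m2=np.zeros_like(m); m2[130:170,320:345]=m[130:170,320:345]
k=big(m2)[0];print('knob',k[:,0].mean(0),ray(c,k[:,0].mean(0),.044))
E
```

```text
orange ((0.47605669498443604, 0.0480898953974247), (0.18498077988624573, 0.17075183987617493), 89.24989318847656)
frame ((0.4790562093257904, 0.046630267053842545), (0.10391178727149963, 0.1228247880935669), 13.27744197845459)
blue ((0.526025652885437, -0.14950662851333618), (0.14921127259731293, 0.07364245504140854), 8.31268310546875) 559.0
knob [333.09090909 146.18181818] [[ 0.62410297 -0.04356925  0.044     ]]
```

View pics/top0c.png

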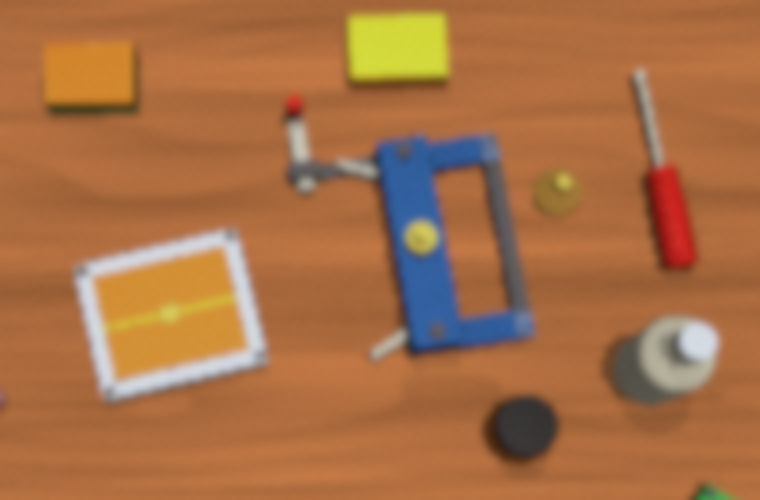

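The crop shows the mould frame's corners at about (80,268), (235,232), (267,362) and (108,400). The bridge bar runs from (380–425,143) to (415–457,348), with the stop bar to its right and the knob at (294,103). The mould is turned about 3–4° from the lane. I'll move above and behind the mould and measure from nearer.

```bash
python3 -m crank '[[-1,-0.75,0,0,0,0,0.57],[-1,-0.75,0,0,0,0,0.57],[-1,-0.75,0,0,0,0,0.57],[-1,-0.75,0,0,0,0,0.57],[-1,-0.75,0,0,0,0,0.57],[-1,-0.75,0,0,0,0,0.57],[-1,-0.75,0,0,0,0,0.57],[-1,-0.75,0,0,0,0,0.57],[-1,-0.75,0,0,0,0,0.57],[-1,-0.75,0,0,0,0,0.57]]' && python3 -m crank '[[-1,-0.75,0,0,0,0,0.57],[-1,-0.75,0,0,0,0,0.57],[-1,-0.75,0,0,0,0,0.57],[-1,-0.75,0,0,0,0,0.57],[0,0,0,0,0,1,0.57],[0,0,0,0,0,1,0.57],[0,0,0,0,0,1,0.57],[0,0,0,0,0,1,0.57],[0,0,0,0,0,1,0.57],[0,0,0,0,0,1,0.57]]' && python3 -m crank '[[0,0,0,0,0,1,0.57],[0,0,0,0,0,1,0.57],[0,0,0,0,0,0.4,0.57],[0,0,0,0,0,0,0.57],[0,0,0,0,0,0,0.57],[0,0,0,0,0,0,0.57],[0,0,0,0,0,0,0.57],[0,0,0,0,0,0,0.57],[0,0,0,0,0,0,0.57],[0,0,0,0,0,0,0.57]]'
python3 - <<'E'
from h import *
o=get_obs();im=read_camera('wrist');cv2.imwrite('pics/w1.png',im);print(o['t'],o['tool_pos'],o['eef_rot'],o['q'],o['grip_width'])
np.save('w1.npy',np.r_[o['tool_pos'],o['eef_rot']])
E
```

```text
t: 1.1
tool_pos: [0.3675, 0.2456, 0.2386]
eef_rot: [-3.141, -0.0, 2.909]
ft_force: [0.5, -0.1, -0.2]
grip_width: 0.0502
grip_force: 0.0
t: 2.1
tool_pos: [0.4627, 0.1317, 0.2385]
eef_rot: [-3.141, -0.0, 2.065]
ft_force: [0.1, -0.1, -0.1]
grip_width: 0.0505
grip_force: 0.0
t: 3.1
tool_pos: [0.4629, 0.1318, 0.2387]
eef_rot: [-3.142, -0.0, 1.736]
ft_force: [0.6, -0.4, 0.0]
grip_width: 0.0504
grip_force: 0.0
3.1 [0.46287246 0.13175579 0.23874985] [-3.14157997e+00 -1.95034644e-06  1.73607730e+00] [ 3.06693514e-02  2.60066130e-01  1.47905774e+00  2.34167974e-07
  1.40248162e+00 -1.34611666e-01] 0.05035728184440434
```

View pics/w1.png

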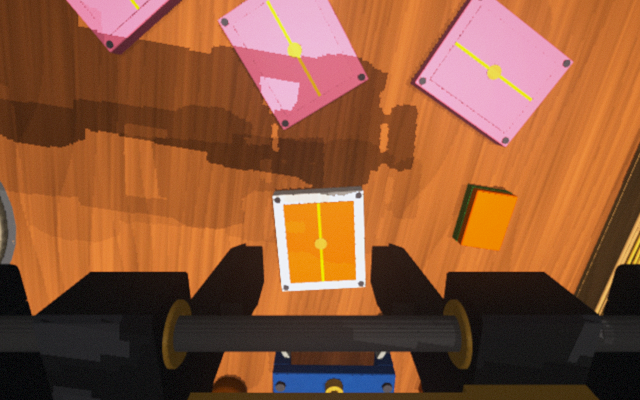

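The wrist view shows the mould at (320,240), turned slightly, and the bridge cut off at the bottom edge (y≈380). I'll go 120 mm forward for a full view of the station.

```bash
python3 -m crank '[[-1,0,-1,0,0,0,0.57],[-1,0,-1,0,0,0,0.57],[-1,0,0,0,0,0,0.57],[-1,0,0,0,0,0,0.57],[-1,0,0,0,0,0,0.57],[-1,0,0,0,0,0,0.57],[0,0,0,0,0,0,0.57],[0,0,0,0,0,0,0.57],[0,0,0,0,0,0,0.57],[0,0,0,0,0,0,0.57]]'
python3 - <<'E'
from h import *
o=get_obs();im=read_camera('wrist');cv2.imwrite('pics/w2.png',im)
np.save('w2.npy',np.r_[o['tool_pos'],o['eef_rot']])
E
```

```text
t: 4.15
tool_pos: [0.4923, -0.0449, 0.2989]
eef_rot: [3.141, -0.0, 1.737]
ft_force: [0.0, -0.0, -0.3]
grip_width: 0.0501
grip_force: 0.0
```

View pics/w2.png

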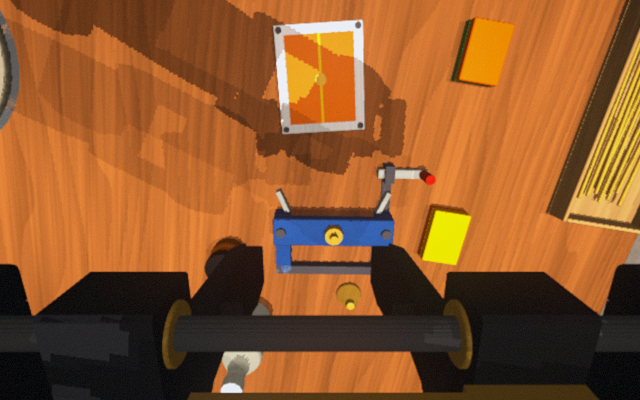

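The whole station is in view. The bridge top spans about (274–393, 220–245), the knob is at (429,178), the stop bar at y≈268, and the mould's corners at (276,25), (362,20), (365,128) and (285,133).

```bash
cat > m.py <<'E'
from h import *
im=cv2.imread('pics/w2.png');v=np.load('w2.npy');c=cam('wrist',dict(tool_pos=v[:3],eef_rot=v[3:]))
hsv=cv2.cvtColor(im,cv2.COLOR_BGR2HSV); print(hsv[208:252:2,310].tolist())
b=mask(im,(100,120,60),(130,255,255))
top=b&(hsv[...,2]>int(0.5*(np.median(hsv[226:240,300:320,2])+np.median(hsv[213:216,300:320,2])))).astype(np.uint8)*255
def fit(P): 
    d=cv2.fitLine(P.astype(np.float32),cv2.DIST_HUBER,0,.01,.01).ravel(); return d
cols=np.r_[290:325,345:375]
up=np.array([[x,205+np.argmax(top[205:240,x]>0)-.5] for x in cols]); lo=np.array([[x,255-np.argmax(top[255:230:-1,x]>0)+.5] for x in cols])
rows=np.arange(224,240)
le=np.array([[260+np.argmax(top[y,260:300]>0)-.5,y] for y in rows]); ri=np.array([[410-np.argmax(top[y,410:360:-1]>0)+.5,y] for y in rows])
W=[ray(c,p,.04)[:,:2] for p in(up,lo,le,ri)]; F=[fit(p) for p in W]
for n,f in zip('front back left right'.split(),F): print(n,f,np.degrees(np.arctan2(f[1],f[0])))
d=F[0][:2]+F[1][:2]*np.sign(F[0][:2]@F[1][:2]); d/=np.linalg.norm(d); d*=np.sign(d[0]); Y=d; X=np.array([d[1],-d[0]])
a=[f[2:] for f in F]; xs=(a[0]@X,a[1]@X); ys=(a[2]@Y,a[3]@Y); print('width',xs[1]-xs[0],'len',ys[1]-ys[0])
O=X*sum(xs)/2+Y*sum(ys)/2; print('station',O,'X',X)
S=lambda p:np.c_[(p-O)@X,(p-O)@Y]
k=big(mask(im[160:195,405:445],(0,150,100),(6,255,255))); m=cv2.moments(k[0]); uv=[405+m['m10']/m['m00'],160+m['m01']/m['m00']]
print('knob st',S(ray(c,uv,.04)[:,:2]))
g=cv2.inRange(hsv,(0,0,110),(180,90,255)); g[:10]=0;g[145:]=0;g[:,:265]=0;g[:,375:]=0
k=big(g)[0]; P=ray(c,k[:,0],.02)[:,:2]; r=cv2.minAreaRect(S(P).astype(np.float32)*1000); print('mould st',r)
np.savez('st.npz',O=O,X=X,Y=Y)
print('tcp st',S(v[None,:2]),'tool x angle vs -X deg',np.degrees(v[5])-np.degrees(np.arctan2(-X[1],-X[0])))
for s in([-265,0],[-245,0],[-69,0]): print(s,O+X*s[0]/1e3+Y*s[1]/1e3)
E
python3 m.py
```

```text
[[12, 192, 113], [9, 173, 93], [11, 183, 85], [11, 175, 83], [136, 58, 48], [119, 95, 59], [110, 171, 149], [110, 174, 167], [109, 172, 172], [109, 171, 170], [109, 172, 169], [109, 175, 173], [110, 174, 171], [110, 174, 166], [110, 179, 167], [110, 174, 169], [110, 171, 172], [109, 177, 180], [110, 176, 168], [10, 177, 187], [12, 188, 184], [11, 190, 187]]
front [ 0.98859817  0.15057783  0.5109883  -0.11557633] 8.660414
back [ 0.9859806   0.16686031  0.52156234 -0.14756042] 9.60532
left [ 0.1308366  -0.99140394  0.4532226  -0.14036128] -82.482056
right [ 0.179737   -0.9837147   0.60048765 -0.11720717] -79.64555
width 0.033256993 len 0.1490733
station [ 0.5270249  -0.12984024] X [ 0.15872446 -0.9873229 ]
knob st [[-0.06906225  0.1139635 ]]
mould st ((-181.9185333251953, -17.754661560058594), (119.75166320800781, 99.95637512207031), 3.8586409091949463)
tcp st [[-0.08937981 -0.02078725]] tool x angle vs -X deg 0.40517408744150885
[-265, 0] [0.48496294 0.13180034]
[-245, 0] [0.48813742 0.11205389]
[-69, 0] [ 0.5160729  -0.06171495]
```

The checks agree: the bridge measures 149×33 against 152×36, the knob is at station (−69,114) and the mould at 120×100. The mould is at station (−182,−18) mm, turned +3.9°. The TCP should go to station (−271,−24), turned +3.9°, and then down.

```bash
cat > w.py <<'E'
from h import *
s=np.load('st.npz');o=get_obs();p=o['tool_pos'];d=p[:2]-s['O']
print('t %.2f st x %.1f y %.1f z %.1f phi %.2f'%(o['t'],d@s['X']*1e3,d@s['Y']*1e3,p[2]*1e3,np.degrees(o['eef_rot'][2]-np.arctan2(-s['X'][1],-s['X'][0]))),o['ft_force'].round(1))
E
python3 -m crank '[[1,-0.07,0.5,0,0,-0.43,0.57],[1,0,0.5,0,0,0,0.57],[1,0,0.5,0,0,0,0.57],[1,0,0.5,0,0,0,0.57],[1,0.3,0.5,0,0,0,0.57],[1,0.1,0.5,0,0,0,0.57],[0,0,1,0,0,0,0.57],[0,0,1,0,0,0,0.57],[0,0,1,0,0,0,0.57],[0,0,0.5,0,0,0,0.57]]'; python3 w.py
```

```text
t: 5.2
tool_pos: [0.4625, 0.1329, 0.1018]
eef_rot: [-3.139, -0.001, 1.797]
ft_force: [0.6, -0.3, -0.2]
grip_width: 0.0503
grip_force: 0.0
t 5.20 st x -269.7 y -22.0 z 101.8 phi 3.84 [ 0.6 -0.3 -0.2]
```

```bash
python3 -m crank '[[0,0,1,0,0,0,0.57],[0,0,1,0,0,0,0.57],[0,0,0.8,0,0,0,0.57],[0,0,0.35,0,0,0,0.57],[0,0,0,0,0,0,0.57],[-0.3,0,0,0,0,0,0.57],[-0.3,0,0,0,0,0,0.57],[-0.1,0,0,0,0,0,0.57],[0,0,0,0,0,0,0.57],[0,0,0,0,0,0,0.57]]'; python3 w.py
```

```text
t: 6.2
tool_pos: [0.4685, 0.1116, 0.0095]
eef_rot: [3.141, 0.0, 1.796]
ft_force: [1.1, -0.3, 0.3]
grip_width: 0.0504
grip_force: 0.0
t 6.20 st x -247.7 y -19.5 z 9.5 phi 3.75 [ 1.1 -0.3  0.3]
```

```bash
python3 -m crank '[[-0.3,0,0.1,0,0,0,0.57],[-0.3,0,0,0,0,-0.13,0.57],[-0.3,0,0,0,0,-0.13,0.57],[-0.3,0,0,0,0,-0.13,0.57],[-0.3,0.03,0,0,0,-0.13,0.57],[-0.3,0.03,0,0,0,-0.13,0.57],[-0.3,0.03,0,0,0,0,0.57],[0,0,0,0,0,0,0.57],[0,0,0,0,0,0,0.57],[0,0,0,0,0,0,0.57]]'; python3 w.py
python3 - <<'E'
from h import *
im=read_camera('top');o=get_obs();w=read_camera('wrist')
a=cv2.resize(im[120:245,250:450],None,fx=3,fy=3,interpolation=cv2.INTER_CUBIC);b=np.zeros((600,640,3),np.uint8);b[:375,:600]=a
cv2.imwrite('pics/c3.png',np.vstack([a,cv2.resize(w,(600,375))])[:,:600][0:750] if 0 else np.hstack([cv2.resize(a,(400,250)),cv2.resize(w,(400,250))]))
E
```

```text
t: 7.2
tool_pos: [0.4874, 0.052, 0.0062]
eef_rot: [3.142, 0.0, 1.887]
ft_force: [-0.1, 0.9, -0.4]
grip_width: 0.05
grip_force: 0.0
t 7.20 st x -185.8 y -10.3 z 6.2 phi 8.97 [-0.1  0.9 -0.4]
```

View pics/c3.png

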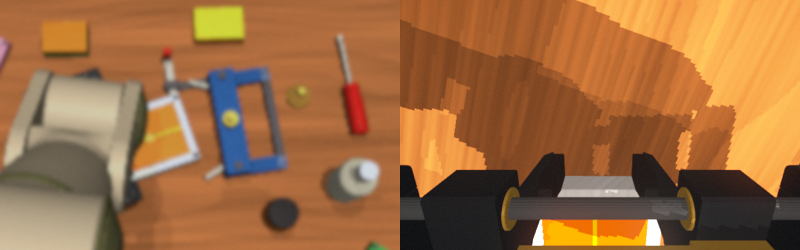

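The left half (top view) shows the mould still flat ahead of the fingers, with its leading edge running from about (178,97) to (196,160), short of the wings. I'll measure that edge.

```bash
cat > t.py <<'E'
from h import *
import sys
s=np.load('st.npz');O,X,Y=s['O'],s['X'],s['Y'];c=cam('top');im=read_camera('top')
g=cv2.inRange(cv2.cvtColor(im,cv2.COLOR_BGR2HSV),(0,0,140),(180,80,255))
n,l=cv2.connectedComponents(g); ys,xs=np.nonzero(g)
P=ray(c,np.c_[xs,ys],.02)[:,:2]-O; S=np.c_[P@X,P@Y]*1e3
k=(S[:,0]>-240)&(S[:,0]<-30)&(abs(S[:,1])<75); S=S[k]
r=cv2.minAreaRect(S.astype(np.float32)); print(r, cv2.boxPoints(r).round(1).tolist())
h=cv2.convexHull(S.astype(np.float32))[:,0]; print(cv2.approxPolyDP(h[:,None],6,True)[:,0].round(0).tolist())
E
python3 t.py
```

```text
((-135.2265167236328, 0.398834228515625), (149.79727172851562, 209.6359405517578), 89.7101821899414) [[-240.39999389648438, -74.0], [-30.799999237060547, -75.0], [-30.0, 74.80000305175781], [-239.6999969482422, 75.80000305175781]]
[[-30.0, 68.0], [-237.0, 74.0], [-240.0, -73.0], [-32.0, -71.0]]
```

```bash
sed -i "s/k=(S\[:,0\]>-240).*/k=(S[:,0]>float(sys.argv[1]))\&(S[:,0]<float(sys.argv[2]))\&(abs(S[:,1])<64); S=S[k]/; s/(0,0,140),(180,80,255)/(0,0,160),(180,60,255)/" t.py
echo "np.set_printoptions(linewidth=150)
f=[]
for a in np.arange(-35,45,8):
    q=S[abs(S[:,1]-a)<4]
    if len(q): f.append([a,q[:,0].max()])
f=np.array(f);print(f.round(0).tolist(),'slope deg',np.degrees(np.polyfit(f[:,0],f[:,1],1)[0]))" >> t.py; python3 t.py -110 -45
```

```text
((-86.41108703613281, 3.8781776428222656), (63.52193832397461, 105.11844635009766), 9.113744735717773) [[-126.0999984741211, 50.70000076293945], [-109.4000015258789, -53.0], [-46.70000076293945, -43.0], [-63.400001525878906, 60.79999923706055]]
[[-110.0, -52.0], [-59.0, -43.0], [-48.0, -33.0], [-70.0, 60.0], [-107.0, 45.0]]
[[-35.0, -48.0], [-27.0, -50.0], [-19.0, -52.0], [-11.0, -53.0], [-3.0, -54.0], [5.0, -56.0], [13.0, -55.0], [21.0, -57.0], [29.0, -60.0], [37.0, -60.0]] slope deg -9.057219954804339
```

The mould's centre is about (−115,0), turned 9°, as planned. Next I straighten it while advancing.

```bash
python3 -m crank '[[-0.33,0.05,0,0,0,0.28,0.57],[-0.33,0.06,0,0,0,0.28,0.57],[-0.33,0.06,0,0,0,0.28,0.57],[-0.33,0.06,0,0,0,0.28,0.57],[0,0,0,0,0,0,0.57],[0,0,0,0,0,0,0.57],[0,0,0,0,0,0,0.57],[0,0,0,0,0,0,0.57],[0,0,0,0,0,0,0.57],[0,0,0,0,0,0,0.57]]'; python3 w.py;python3 t.py -90 -22;  python3 -c "
from h import *
cv2.imwrite('pics/c4.png',cv2.resize(read_camera('top')[120:245,260:450],None,fx=4,fy=4,interpolation=cv2.INTER_CUBIC))"
```

```text
t: 8.4
tool_pos: [0.5041, 0.0155, 0.0063]
eef_rot: [-3.142, 0.0, 1.731]
ft_force: [-0.3, 1.0, 0.7]
grip_width: 0.0502
grip_force: 0.0
t 8.40 st x -147.1 y 0.4 z 6.3 phi 0.03 [-0.3  1.   0.7]
((-56.00663757324219, -0.49468231201171875), (126.46408081054688, 67.80472564697266), 89.94947052001953) [[-90.0, -63.70000076293945], [-22.200000762939453, -63.79999923706055], [-22.0, 62.70000076293945], [-89.9000015258789, 62.79999923706055]]
[[-25.0, 61.0], [-87.0, 63.0], [-90.0, -53.0], [-25.0, -64.0]]
[[-35.0, -22.0], [-27.0, -24.0], [-19.0, -22.0], [-11.0, -24.0], [-3.0, -22.0], [5.0, -24.0], [13.0, -22.0], [21.0, -23.0], [29.0, -22.0], [37.0, -23.0]] slope deg -0.12457633245637074
```

View pics/c4.png

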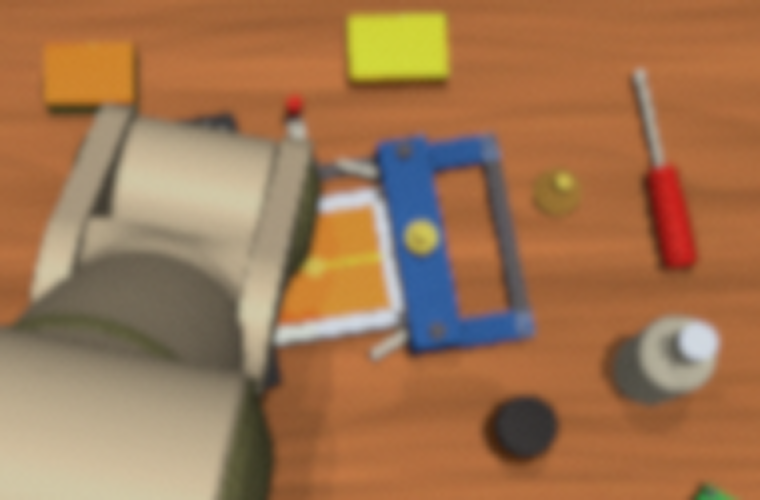

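The mould is straight, with leading corners at crop (378,190) and (400,318). That puts it at the bridge entry and about 3 mm towards −y, inside the 6 mm side play. I push on with a slight +y bias.

```bash
python3 -m crank '[[-0.3,0.02,0,0,0,0,0.57],[-0.3,0.02,0,0,0,0,0.57],[-0.3,0.02,0,0,0,0,0.57],[-0.3,0.02,0,0,0,0,0.57],[-0.3,0.01,0,0,0,0,0.57],[-0.3,0,0,0,0,0,0.57],[-0.3,0,0,0,0,0,0.57],[-0.1,0,0,0,0,0,0.57],[0,0,0,0,0,0,0.57],[0,0,0,0,0,0,0.57]]'; python3 w.py
```

```text
t: 9.5
tool_pos: [0.5175, -0.0496, 0.0063]
eef_rot: [3.141, 0.001, 1.73]
ft_force: [0.3, -0.1, -0.3]
grip_width: 0.0503
grip_force: 0.0
t 9.50 st x -80.8 y 3.3 z 6.3 phi 0.01 [ 0.3 -0.1 -0.3]
```

```bash
python3 -m crank '[[-0.1,0,0,0,0,0,0.57],[-0.1,0,0,0,0,0,0.57],[-0.1,0,0,0,0,0,0.57],[0,0,0,0,0,0,0.57],[0,0,0,0,0,0,0.57],[0,0,0,0,0,0,0.57],[0,0,0,0,0,0,0.57],[0,0,0,0,0,0,0.57],[0,0,0,0,0,0,0.57],[0,0,0,0,0,0,0.57]]'; python3 w.py; python3 -m crank '[[-0.04,0,0,0,0,0,0.57],[-0.04,0,0,0,0,0,0.57],[0,0,0,0,0,0,0.57],[0,0,0,0,0,0,0.57],[0,0,0,0,0,0,0.57],[0,0,0,0,0,0,0.57],[0,0,0,0,0,0,0.57],[0,0,0,0,0,0,0.57],[0,0,0,0,0,0,0.57],[0,0,0,0,0,0,0.57]]'; python3 w.py
```

```text
t: 10.5
tool_pos: [0.5187, -0.0583, 0.0063]
eef_rot: [3.142, 0.0, 1.73]
ft_force: [-0.1, -0.3, 0.9]
grip_width: 0.0506
grip_force: 0.0
t 10.50 st x -71.9 y 3.2 z 6.3 phi 0.01 [-0.1 -0.3  0.9]
t: 11.5
tool_pos: [0.519, -0.0606, 0.0062]
eef_rot: [-3.141, -0.0, 1.73]
ft_force: [-1.2, 3.6, 1.8]
grip_width: 0.0504
grip_force: 2.0
t 11.50 st x -69.6 y 3.1 z 6.2 phi 0.01 [-1.2  3.6  1.8]
```

```bash
python3 -m crank '[[-0.04,0,0,0,0,0,0.57],[-0.03,0,0,0,0,0,0.57],[0,0,0,0,0,0,0.57],[0,0,0,0,0,0,0.57],[0,0,0,0,0,0,0.57],[0,0,0,0,0,0,0.57],[0,0,0,0,0,0,0.57],[0,0,0,0,0,0,0.57],[0,0,0,0,0,0,0.57],[0,0,0,0,0,0,0.57]]'; python3 w.py
```

```text
t: 12.5
tool_pos: [0.5192, -0.0612, 0.0062]
eef_rot: [-3.141, -0.002, 1.73]
ft_force: [-0.1, 13.4, 2.9]
grip_width: 0.0503
grip_force: 6.6
t 12.50 st x -69.0 y 3.1 z 6.2 phi -0.01 [-0.1 13.4  2.9]
```

There is firm contact at the stop: 13 N, with only 0.6 mm of motion for 2.1 mm commanded. I back off, rise, shut the fingers and move beyond the knob.

```bash
python3 -m crank '[[0.2,0,0,0,0,0,0.57],[0.8,0,0,0,0,0,0.57],[0.2,0,-0.8,0,0,0,0.57],[0,0,-1,0,0,0,0.57],[0,0,-1,0,0,0,0],[0,1,-0.3,0,0,0,0],[0,1,0,0,0,0,0],[0,1,0,0,0,0,0],[0,1,0,0,0,0,0],[0,1,0,0,0,0,0]]'; python3 w.py;python3 - <<'E'
from h import *
o=get_obs();w=read_camera('wrist');a=read_camera('top')[120:245,260:450]
cv2.imwrite('pics/c5.png',np.hstack([cv2.resize(a,(380,250),interpolation=cv2.INTER_CUBIC),cv2.resize(w,(400,250))]))
E
```

```text
t: 13.5
tool_pos: [0.6633, -0.0037, 0.0993]
eef_rot: [3.141, 0.001, 1.73]
ft_force: [-0.1, 0.4, -0.2]
grip_width: 0.0044
grip_force: 0.0
t 13.50 st x -102.9 y 154.5 z 99.3 phi -0.01 [-0.1  0.4 -0.2]
```

View pics/c5.png

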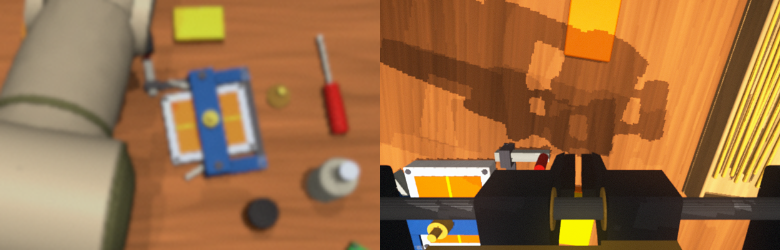

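The picture shows the mould home under the bridge, its far edge against the stop, with nothing disturbed. Now I lower beside the knob's outer side.

```bash
python3 -m crank '[[-0.53,0,0,0,0,0,0],[-0.53,0,0,0,0,0,0],[0,0,0.8,0,0,0,0],[0,0,0.8,0,0,0,0],[0,0,0.8,0,0,0,0],[0,-0.2,0,0,0,0,0],[0,-0.2,0,0,0,0,0],[0,0,0,0,0,0,0],[0,0,0,0,0,0,0],[0,0,0,0,0,0,0]]'; python3 w.py; python3 -m crank '[[0,-0.2,0,0,0,0,0],[0,-0.2,0,0,0,0,0],[0,-0.2,0,0,0,0,0],[0,-0.2,0,0,0,0,0],[0,-0.1,0,0,0,0,0],[0,0,0,0,0,0,0],[0,0,0,0,0,0,0],[0,0,0,0,0,0,0],[0,0,0,0,0,0,0],[0,0,0,0,0,0,0]]'; python3 w.py
```

```text
t: 14.6
tool_pos: [0.6554, -0.0368, 0.0283]
eef_rot: [3.14, 0.001, 1.73]
ft_force: [-0.0, 0.2, -1.0]
grip_width: 0.0005
grip_force: 0.0
t 14.60 st x -71.5 y 141.5 z 28.3 phi 0.01 [-0.   0.2 -1. ]
t: 15.6
tool_pos: [0.6283, -0.0409, 0.0271]
eef_rot: [-3.141, -0.0, 1.73]
ft_force: [0.3, -1.0, 0.2]
grip_width: 0.0007
grip_force: 0.0
t 15.60 st x -71.8 y 114.1 z 27.1 phi 0.02 [ 0.3 -1.   0.2]
```

```bash
python3 -m crank '[[0,-0.1,0,0,0,0,0],[0,-0.1,0,0,0,0,0],[0,-0.1,0,0,0,0,0],[0,0,0,0,0,0,0],[0,0,0,0,0,0,0],[0,0,0,0,0,0,0],[0,0,0,0,0,0,0],[0,0,0,0,0,0,0],[0,0,0,0,0,0,0],[0,0,0,0,0,0,0]]'; python3 w.py
python3 - <<'E'
from h import *
o=get_obs();w=read_camera('wrist');cv2.imwrite('pics/c6.png',w)
E
```

```text
t: 16.6
tool_pos: [0.6194, -0.0424, 0.0272]
eef_rot: [-3.142, -0.0, 1.73]
ft_force: [0.6, 0.3, 0.7]
grip_width: 0.0004
grip_force: 0.0
t 16.60 st x -71.7 y 105.1 z 27.2 phi 0.01 [0.6 0.3 0.7]
```

View pics/c6.png

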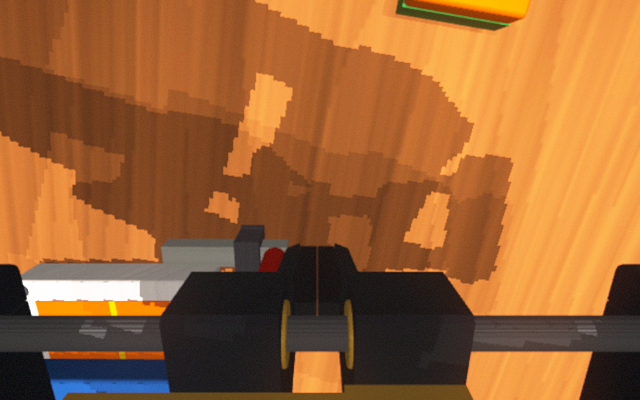

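The bar now reaches behind the mould, with the knob at (272,260) touching the finger and close to the bracket. I push on to the hard end.

```bash
python3 -m crank '[[0,-0.1,0,0,0,0,0],[0,-0.1,0,0,0,0,0],[0,0,0,0,0,0,0],[0,0,0,0,0,0,0],[0,0,0,0,0,0,0],[0,0,0,0,0,0,0],[0,0,0,0,0,0,0],[0,0,0,0,0,0,0],[0,0,0,0,0,0,0],[0,0,0,0,0,0,0]]'; python3 w.py;  python3 -m crank '[[0,-0.08,0,0,0,0,0],[0,0,0,0,0,0,0],[0,0,0,0,0,0,0],[0,0,0,0,0,0,0],[0,0,0,0,0,0,0],[0,0,0,0,0,0,0],[0,0,0,0,0,0,0],[0,0,0,0,0,0,0],[0,0,0,0,0,0,0],[0,0,0,0,0,0,0]]'; python3 w.py
```

```text
t: 17.65
tool_pos: [0.6154, -0.0431, 0.0276]
eef_rot: [3.136, 0.001, 1.73]
ft_force: [9.8, 2.4, -4.3]
grip_width: 0.0007
grip_force: 4.9
t 17.65 st x -71.6 y 101.0 z 27.6 phi -0.00 [ 9.8  2.4 -4.3]
t: 18.65
tool_pos: [0.6151, -0.0432, 0.0279]
eef_rot: [3.131, 0.001, 1.73]
ft_force: [19.2, 4.6, -8.0]
grip_width: 0.0004
grip_force: 9.3
t 18.65 st x -71.5 y 100.7 z 27.9 phi -0.02 [19.2  4.6 -8. ]
```

The hard end is reached: 20 N, and the motion has stopped. I back off, rise, go clear and check.

```bash
python3 -m crank '[[0,0.3,0,0,0,0,0],[0,0.6,0,0,0,0,0],[0,0,-1,0,0,0,0],[0,0,-1,0,0,0,0],[0,0,-1,0,0,0,0],[0.5,0,-1,0,0,0,0],[1,-0.5,-1,0,0,0,0],[1,-0.5,-1,0,0,0,0],[1,-0.5,-0.5,0,0,0,0],[0,-0.5,0,0,0,0,0]]'; python3 w.py
python3 - <<'E'
from h import *
s=np.load('st.npz');O,X,Y=s['O'],s['X'],s['Y']
o=get_obs();im=read_camera('wrist');cv2.imwrite('pics/c7.png',im);c=cam('wrist',o)
k=big(mask(im,(0,150,90),(6,255,255)))
for q in k[:3]:
    m=cv2.moments(q);P=ray(c,[m['m10']/m['m00'],m['m01']/m['m00']],.042)[0,:2]-O;print('red',m['m00'],P@X,P@Y)
E
```

```text
t: 19.65
tool_pos: [0.561, 0.0574, 0.2248]
eef_rot: [3.138, 0.001, 1.734]
ft_force: [0.5, 0.2, 0.2]
grip_width: 0.0005
grip_force: 0.0
t 19.65 st x -179.5 y 63.2 z 224.8 phi 0.19 [0.5 0.2 0.2]Traceback (most recent call last):
  File "<stdin>", line 6, in <module>
ZeroDivisionError: float division by zero
```

View pics/c7.png

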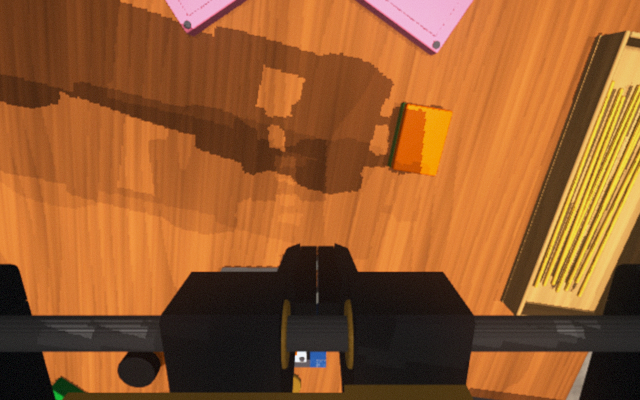

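The mechanism is hidden behind the gripper here. I move to the earlier overview pose.

```bash
python3 -m crank '[[0,-0.7,-1,0,0,0,0],[0,-0.7,-1,0,0,0,0],[-0.5,-0.7,-0.5,0,0,0,0],[-1,-0.7,0,0,0,0,0],[-1,0,0,0,0,0,0],[-0.5,0,0,0,0,0,0],[0,0,0,0,0,0,0],[0,0,0,0,0,0,0],[0,0,0,0,0,0,0],[0,0,0,0,0,0,0]]'
python3 - <<'E'
from h import *
s=np.load('st.npz');O,X,Y=s['O'],s['X'],s['Y']
o=get_obs();im=read_camera('wrist');cv2.imwrite('pics/c8.png',im);c=cam('wrist',o)
for q in big(mask(im,(0,150,90),(6,255,255)))[:3]:
    m=cv2.moments(q)
    if m['m00']<5: continue
    P=ray(c,[m['m10']/m['m00'],m['m01']/m['m00']],.042)[0,:2]-O;print('red',m['m00'],P@X,P@Y)
hsv=cv2.cvtColor(im,cv2.COLOR_BGR2HSV)
ys,xs=np.nonzero(mask(im,(8,150,120),(30,255,255)))
E
```

```text
t: 20.7
tool_pos: [0.4933, -0.0465, 0.2972]
eef_rot: [-3.141, -0.0, 1.732]
ft_force: [-0.2, 0.1, -0.6]
grip_width: 0.0005
grip_force: 0.0
red 70.5 -0.06987260316656323 0.08016965536604012
```

View pics/c8.png

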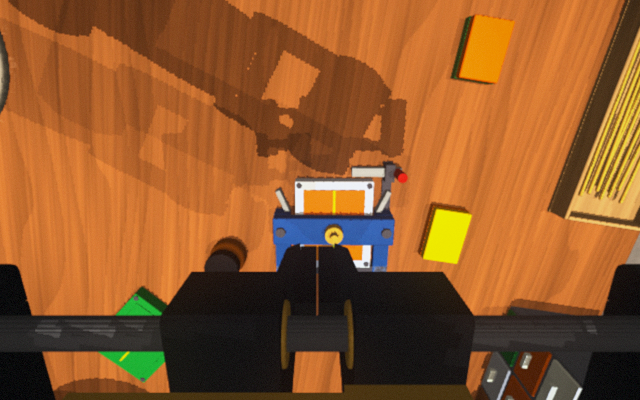

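The picture shows the knob at (401,177), which is station y +80, so the latch is closed. The mould is centred between the wings (295–374 about 334) and straight, with the bar across behind it and the blocks where they were.

```bash
python3 -c "
from rig import *
print(sign_off())"
```

```text
the job is handed in; nothing more can be done
None
```

The job is handed in: the mould was pushed home against the end stop and the latch bar was pushed to its hard end behind it. It took about 21 s of the 64 s allowed. In the last picture the knob measured at its closed position and the blocks in view were unmoved. I did not re-measure the mould after the latch closed, and sign-off gave no verdict.

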